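Pulse the cleaned colour mill

TASK

The little colour mill has just been scraped clean and needs a test pulse. The wooden rib still lies across its mouth: slide it end first into the empty upper slot of the rib rack, all the way to the back, and let go of it. Then set the lid on the mill with its two pins down in the notches, press it home and twist it clockwise to the amber pulse mark, about halfway, never on to the lock click - the switch springs back, so finish while still gripping the lid and holding it there, and leave everything else alone.

Things in the scene. Friction and masses are not known exactly. Their poses are not given: they have to be found in the camera images.
- mill: Colour mill, fixed: round grey-green enamelled housing 127 mm across at the foot, aluminium collar 108 mm across on top, 130 mm high, bore 68 mm. Origin: centre of its foot; z up. Two notches 14 mm wide in the collar's inner flange, on the +x and -x sides, let the lid's pins down; a black dot marks each.
- mill_mouth (a point): Centre of the mill's mouth, level with the collar's top, 130 mm above the table; axes as the mill's. Clockwise from above after each notch: amber arc from 32 to 52 degrees = pulse; red dot at 79 degrees = lock, past a ball catch felt from about 60 degrees and passed at 70. The flange over the pin channel is 6.5 mm thick.
- pulse_switch (a joint): Sprung switch ring in the collar, rad, grows clockwise from above, 0 = off. The lid's pins reach it 0.26 rad (15 degrees) clockwise of the notches and push it: reading = lid turn - 0.26. 0.47 = middle of the pulse position. Spring 0.17 N m at 0, 0.24 N m at 0.47; it turns the lid back when let go. Ball catch felt from 0.79, clicks over at 0.96.
- lid: Loose dark mill lid, 0.15 kg, standing on its plug on the table. Origin: centre of the plug's underside, z up. Plug 64 mm across, 16 mm high, chamfered; cover 93 mm across, 16 to 24 mm up. Two steel pins 7 mm thick stick out of the plug along +x and -x to 41 mm from the axis, 3.8 mm up; white lines on the cover point the same way. A half turn makes no difference.
- lid_grip (a point): Middle of the lid's bar grip, 40 mm above the lid's origin, axes as the lid's. Bar 58 mm long (x, in line with the pins), 18 mm wide (y), its top 12 mm above this point, its foot 16 mm below. Pressed home, the lid's cover lies on the collar: this point is then 24 mm above point mill_mouth. The last 5 mm push down a sprung seal (2 to 4 N); under the flange the lid may rise 2 mm.
- rib: Loose wooden potter's rib, 0.03 kg: flat D-shaped scraper 39 mm wide (x), 105 mm long (y), 9 mm thick (z). Origin: centre of its underside. It starts lying flat across the mill's mouth on the collar. Near the middle its sides are nearly parallel, 35 to 39 mm apart: take it there from above.
- rack_slot (a point): Upper slot of the fixed wooden rib rack (64 mm wide, 60 mm high): middle of the slot's floor at its mouth, 34 mm above the table; x level into the slot, z up. Slot 44 mm wide, 14 mm high, 38 mm deep. A tongue 22 mm wide carries the floor 34 mm outwards. Rib flat and home: its middle is 14.5 mm outside the mouth. A red rib 37 mm wide fills the slot below, top 14 mm lower, out 54 mm.
- stamp_wood: Bystander, loose: wooden pattern stamp standing upright, 19 mm thick, 54 mm high; origin at the centre of its foot.
- stamp_clay: Bystander, loose: reddish pattern stamp standing upright, 19 mm thick, 54 mm high; origin at the centre of its foot.
Things that resemble listed ones, but are neither listed nor needed, are in the scene too. There is more than one size of the rib; the job needs the larger. Of the things that look like the part that bears rack_slot, the larger one is meant.

How it is judged (in metres and radians):
On the way, in this order (a step that is already met when the one before it is completed fails the run):
1. the wooden rib lies in the upper slot of the rack, pushed in to the back, and is let go (x of rib in the frame of rack_slot between -0.025 and -0.006 m and y of rib in the frame of rack_slot between -0.012 and 0.012 m and z of rib in the frame of rack_slot between -0.004 and 0.008 m and angle between the y axis of rib and the x axis of rack_slot, either way round below 0.25 rad and contact force between the fingers and rib below 0.05 N), for 0.2 s.
2. the lid is home in the mill's mouth, its pins down through the notches (z of lid in the frame of mill_mouth below -0.0115 m and horizontal distance between lid and mill_mouth below 0.004 m and angle between lid's own z axis and vertical below 0.08 rad), for 0.1 s.
At the end, for the whole second after the job is handed in: The lid is home (within 4 mm of the axis, at least 11.5 mm deep), still gripped, and held so that the switch reads 0.30 to 0.65 rad (lid about 32 to 52 degrees clockwise of the notches); the rib lies released in the upper slot, within about 10 mm of the back (all of step 1 and all of step 2 and value of joint pulse_switch between 0.3 and 0.65 rad and contact force between the fingers and lid above 1 N); the arm keeps its last pose, push and grip.
It fails at once if the lid is turned on into the lock click (switch past 0.92 rad) (value of joint pulse_switch above 0.92 rad).
It fails at once if one of the two stamps behind the work is shifted by more than 30 mm (distance of any of stamp_wood, stamp_clay from where it was at the start of the episode above 0.03 m).
It also fails if it takes over 61 s, if anything falls off the work surface, if the arm or the gripper's body presses on something with over 40 N, if the wrist force passes 120 N, or if a joint passes its speed limit or range.

ROBOT

A 6-joint arm with a two-finger parallel gripper is mounted at the origin on a cart in front of the work surface, level with it; the furniture and walls round the work are solid. World frame = base frame: x ahead of the robot, y to its left, z up, the work surface at z = 0. Lengths are in mm, angles in rad, forces in N, time in s.
With the tool pointing down it reaches from about 350 to 975 mm from the base axis. Payload 4.9 kg.
Tool frame: the origin (TCP) lies at the very end of the fingers, on their centre line; the grasp point (between the pads) lies bot.tcp_to_grasp behind it (bot.tcp_to_grasp is the distance from the TCP to the grasp point, in mm); z points along the fingers, y is the direction in which the jaws open and shut (so a half turn about z gives the same grasp; the last joint's range is limited). The gripper opens to 85 mm and grips with 20 to 120 N. Pads are 22 mm wide; open, the fingers measure 114 mm over their backs; the gripper's body (76 mm by 85 mm) begins 54 mm behind the grasp point. The pads swing forward as they close: fully open they stand 13 mm farther back than shut.
Start: joints at [-1.397, 0.053, 1.613, -0, 1.476, -0.119], TCP at [180.391, -598.382, 231.304] pointing down, gripper open.
Joint ranges: [-3.01, 3.01], [-1.01, 2.22], [0.06, 2.58], [-1.02, 4.17], [0.09, 2.62], [-3.14, 3.14]. Speed limits (rad/s): [2.57, 2.57, 3.14, 3.14, 3.14, 3.14].

INTERFACE

Orientations are given as a unit quaternion [w, x, y, z].
In Python, from station import bot, viewer gives the robot as it stands.
- The arm moves only by the shell command python3 -m jog 'ROWS' [OPENING] [FORCE]. ROWS is JSON, a list of rows, each a list of 2 entries, a list of its own where there are three numbers: the shift along the tool's x, y, z in cm, then the turn about the tool's z in rad. A call has 1 to 12 rows; each row is the pose to reach, as a shift and turn from the pose commanded when the call began, along the tool's axes at that moment; what a row does not reach only later rows make up. A row lasts 1/12 s, in which the tool goes at most 41.7 mm and 7.16 degrees, less where a joint would pass 70% of its speed; a pose out of reach is approached as far as the arm can. A call with a gripper value outside its range is refused whole. OPENING is the closure, from 0 (fully open) to 1 (shut), set as the call begins (- or left out, the last holds). The fingers move at their own pace and stop on an object; FORCE is the grip in N (left out, the last holds). Time passes only in rows, so rows that repeat a pose let the fingers close. It gives the time, the measured TCP pose, the force and the opening at its end, in the units of the state.
- bot.get_obs(): the state, without advancing time (a new reading comes with each control period).
- viewer.camera(name): name is "scene" or "top" or "wrist"; returns a dict with "frame" (420x560x3 uint8, red, green, blue), "fx", "fy", "cx", "cy" (pixels), "rvec" (rotation vector, rad) and "tvec" (3), from world to camera coordinates, as OpenCV has them. Camera axes: x right, y down, z forward; pixel columns grow to the right and rows downward; lengths in mm; the calibration is good to about 2 mm. A picture is of the moment at which its call begins. There is no depth.
- bot.hand_in(): hands the job in, once; it reports no verdict.
The state is a dict: "time_s": time; "qpos": joint angles; "qvel": joint speeds; "joint_torque": joint torques, N m; "tcp_pos": TCP position; "ee_rot": TCP orientation; "ft_force": force on the tool from outside, world axes, zero at the start; "torque": the same for the moment, N m; "opening": finger opening in mm.
Only numpy, scipy, OpenCV 4.12 (cv2) and the standard library are available. Lean on these libraries where they do the work, as an engineer would, in place of code of your own. Each camera call takes 0.05 s, during which the arm holds its last target. There are 200 camera calls.

## Working session

There is one attempt and no reset: what is moved stays moved. The work goes in short steps, Python scripts to look and compute and a shell command to move; the robot and the scene stay as the last step left them, time stands still between calls to the robot, and variables do not carry over. Pictures are saved under pics/ and viewed, about 8 in all and at most 12, crops included, and the job is handed in when it is done.

```bash
ls; mkdir -p pics
python3 - <<'E'
from station import bot, viewer
import cv2,numpy as np,pickle
o=bot.get_obs();print(o,bot.tcp_to_grasp)
d={}
for n in("scene","top"):
    c=viewer.camera(n);d[n]=c
    cv2.imwrite(f"pics/{n}0.png",cv2.resize(c["frame"][:,:,::-1],(800,600),interpolation=cv2.INTER_CUBIC))
    R=cv2.Rodrigues(np.array(c["rvec"],float))[0];print(n,c["fx"],c["cx"],c["cy"],-R.T@np.array(c["tvec"]),R[2])
pickle.dump(d,open("cams.pkl","wb"))
E
```

```text
pics
{'time_s': 0.0, 'qpos': array([-1.39700724e+00,  5.33858171e-02,  1.61430385e+00, -2.99135350e-05,
        1.47602212e+00, -1.19024308e-01]), 'qvel': array([ 0.00102202,  0.00026764,  0.00048488,  0.00047351, -0.00016551,
        0.0027218 ]), 'joint_torque': array([-7.44645058e-04, -3.93681514e+01, -3.70180035e+01, -1.38186451e-04,
        7.00630015e-03, -5.98012520e-06]), 'tcp_pos': array([ 180.27168728, -597.77438856,  230.03920048]), 'ee_rot': array([-1.05875746e-03,  9.89300905e-01,  1.45885557e-01, -4.38922804e-05]), 'ft_force': array([1.07276611, 0.36264245, 0.83067966]), 'torque': array([-0.0164939 ,  0.02021835, -0.02310639]), 'opening': 85.66926018838886} 18.700000000000003
scene 420.86256475951376 280.96751848936896 210.7464328752365 [211.95357828 761.89254781 826.73396732] [ 0.3412038  -0.7008944  -0.62636013]
top 452.26511650272596 282.22933441838904 208.17541101669008 [ 496.19459787  -16.7275181  1151.54436001] [ 0.11208715  0.01028471 -0.99364516]
```

View pics/scene0.png

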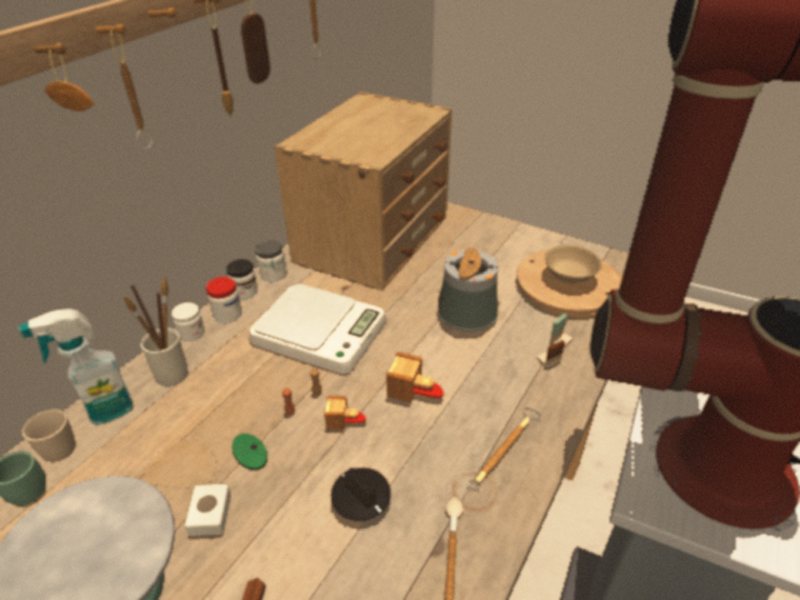

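View pics/top0.png

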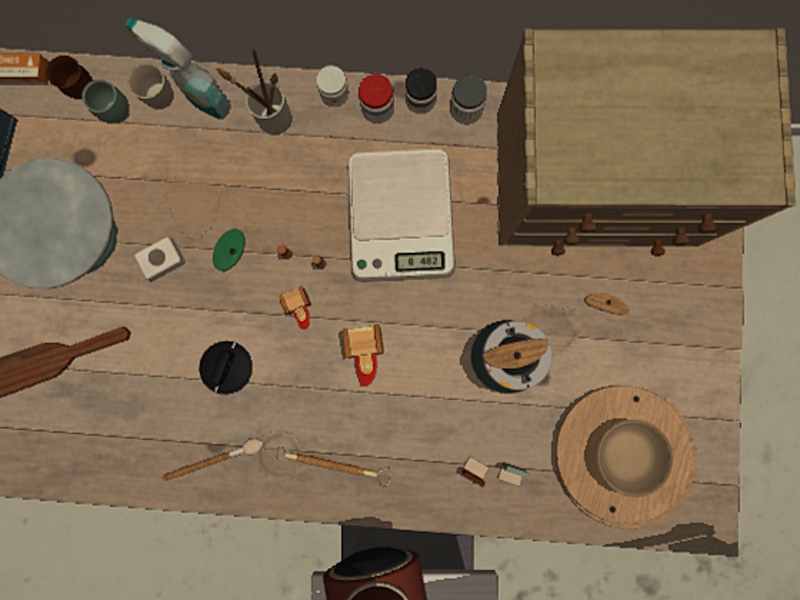

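Top view: the larger wooden rib is on the mill at (516,353), and a smaller rib lies on the table at (607,303). The larger rack is at (362,345) and the smaller at (296,303). The lid is at (226,367), the stamps at (284,252) and (318,262). The task wants the larger rack and the rib lying across the mill; I'll confirm both in an enlarged crop.

```bash
python3 - <<'E'
import cv2,numpy as np,pickle
d=pickle.load(open("cams.pkl","rb"))
f=d["top"]["frame"][:,:,::-1]; g=d["scene"]["frame"][:,:,::-1]
def crop(f,u,v):
    c=cv2.resize(f[v:v+50,u:u+66],(396,300),interpolation=cv2.INTER_CUBIC)
    for k in range(0,66,10): cv2.putText(c,str(u+k),(6*k,8),0,.3,(255,255,255),1);cv2.line(c,(6*k,10),(6*k,16),(255,255,255),1)
    for k in range(0,50,10): cv2.putText(c,str(v+k),(0,6*k+12),0,.3,(0,255,255),1)
    return c
im=np.vstack([np.hstack([crop(f,328,223),crop(f,222,222)]),np.hstack([crop(f,125,232),crop(g,260,240)])])
cv2.imwrite("pics/c1.png",im)
E
cat > geo.py <<'E'
import cv2,numpy as np,pickle
def ray(c,u,v,z):
    "world point at height z (mm) seen at native pixel u,v"
    K=np.array([[c["fx"],0,c["cx"]],[0,c["fy"],c["cy"]],[0,0,1]])
    R=cv2.Rodrigues(np.array(c["rvec"],float))[0];t=np.array(c["tvec"],float)
    o=-R.T@t;r=R.T@np.linalg.inv(K)@[u,v,1];return o+r*(z-o[2])/r[2]
def proj(c,P):
    K=np.array([[c["fx"],0,c["cx"]],[0,c["fy"],c["cy"]],[0,0,1]])
    return cv2.projectPoints(np.array(P,float).reshape(-1,3),np.array(c["rvec"],float),np.array(c["tvec"],float),K,None)[0][:,0]
E
```

```text
(no output)
```

View pics/c1.png

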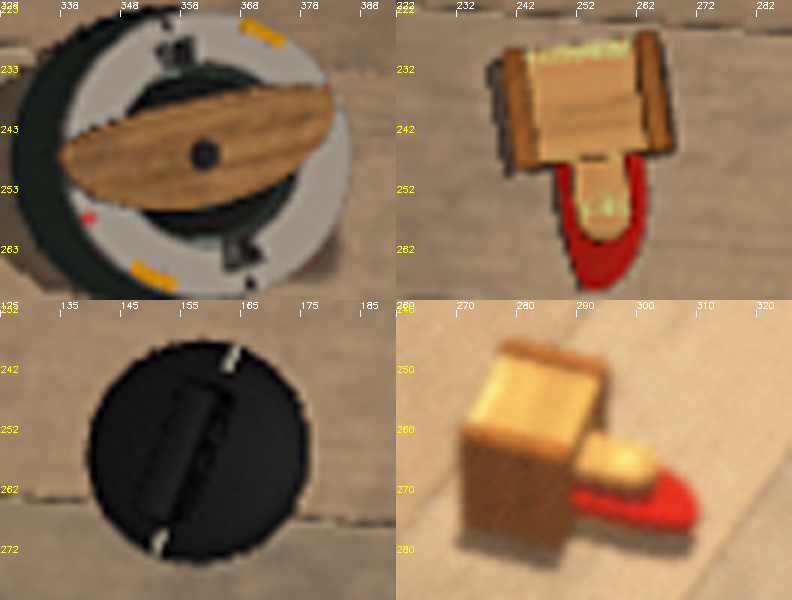

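Run:
```python
from geo import *
d=pickle.load(open("cams.pkl","rb"));T=d["top"];S=d["scene"]
def P(u0,v0,x,y,z,c=T): return ray(c,u0+(x+.5)/6-.5,v0+(y+.5)/6-.5,z)
m=lambda x,y,z:P(328,223,x,y,z)
r=lambda x,y,z:P(222,222,x-396,y,z)
l=lambda x,y,z:P(125,232,x,y-300,z)
s=lambda x,y,z:P(260,240,x-396,y-300,z,S)
f=lambda n,*a:print(n,*[np.round(v[:2],1) for v in a])
ang=lambda a,b:round(float(np.degrees(np.arctan2(*(b-a)[1::-1]))),1)
a,b=m(167,20,130),m(250,285,130);f("mill",a,b,(a+b)/2);print(ang(b,a))
f("mill circle",m(206,151,130))
a,b=m(60,155,137),m(333,103,137);f("rib ends",a,b,(a+b)/2,m(205,155,139),m(205,93,139),m(205,208,139));print(ang(a,b),np.linalg.norm(b-a))
a,b=r(515,168,60),r(673,152,60);f("rack front",a,b,(a+b)/2);print(ang(a,b),np.linalg.norm(b-a))
a,b=r(503,52,60),r(660,30,60);f("rack back",a,b)
f("tongue tip",r(604,240,34)); f("red tip",r(596,290,20))
a,b=l(232,358,24),l(160,541,24);f("lid",a,b,(a+b)/2,l(198,451,24));print(ang(b,a))
f("scene tongue tip",s(658,468,34)); f("scene rack corners fr-left,backleft",s(608,360,60),s(500,340,60),s(570,458,60),s(464,430,60))
from geo import proj
```

```text
mill [ 569. -171.] [ 469.8 -199. ] [ 519.4 -185. ]
15.7
mill circle [ 519.7 -184.2]
rib ends [ 518.7 -128.8] [ 536.8 -230.8] [ 527.8 -179.8] [ 518.  -182.3] [ 541. -183.] [ 498.5 -181.7]
-79.9 103.59015923713156
rack front [520.3  93.9] [525.9  30.5] [523.1  62.2]
-84.9 63.700031833805355
rack back [566.9  98.7] [575.   35.3]
tongue tip [491.1  60.1]
red tip [470.5  64.5]
lid [544.  292.9] [468.9 321.3] [506.5 307.1] [505.7 306.3]
-20.7
scene tongue tip [490.4  60.3]
scene rack corners fr-left,backleft [526.4  33.8] [574.3  42.9] [516.6  94. ] [563.7  98.6]
```

```bash
cat > go.py <<'E'
"go.py x y z yaw_deg: shift (cm, tool axes) and turn for a TCP target with the tool's x at yaw"
import sys,numpy as np
from station import bot
from scipy.spatial.transform import Rotation as Ro
o=bot.get_obs();q=o["ee_rot"];R=Ro.from_quat([*q[1:],q[0]]).as_matrix()
x,y,z,w=map(float,sys.argv[1:5]);yaw=np.degrees(np.arctan2(R[1,0],R[0,0]))
d=((w-yaw)+180)%360-180
print("shift",np.round(R.T@(np.array([x,y,z])-o["tcp_pos"])/10,2),"turn",round(-np.radians(d),3),
 "| yaw",round(yaw,1),"tcp",np.round(o["tcp_pos"],1),"F",np.round(o["ft_force"],1),"open",round(o["opening"],1),"t",round(o["time_s"],2),"j6",round(o["qpos"][5],2))
E
python3 go.py 520 -182 200 100.1
```

```text
shift [ 44.53 -30.     3.08] turn -1.454 | yaw 16.8 tcp [ 180.3 -597.8  230.2] F [ 2.  -0.5  0.1] open 85.3 t 0.1 j6 -0.12
```

```bash
python3 -m jog '[[[11,-7.5,0],-0.36],[[22,-15,0],-0.73],[[44.5,-30,2],-1.454],[[44.5,-30,3],-1.454],[[44.5,-30,3],-1.454],[[44.5,-30,3],-1.454],[[44.5,-30,3],-1.454],[[44.5,-30,3],-1.454],[[44.5,-30,3],-1.454],[[44.5,-30,3],-1.454],[[44.5,-30,3],-1.454],[[44.5,-30,3],-1.454]]' 0.4 40; python3 go.py 520 -182 200 100.1
```

```text
time_s: 1.1
tcp_pos: [496.7, -209.8, 203.4]
ee_rot: [-0.0, 0.64, 0.768, -0.0]
ft_force: [0.2, -0.5, -0.4]
opening: 51.1
shift [2.31 2.79 0.34] turn 0.005 | yaw 100.4 tcp [ 496.7 -209.8  203.4] F [ 0.2 -0.5 -0.4] open 51.1 t 1.1 j6 -0.72
```

```bash
python3 -m jog '[[[2,2.5,0],0],[[2.2,2.7,0],0],[[2.2,2.7,0],0],[[2.2,2.7,0],0]]' >/dev/null
python3 - <<'E'
from station import viewer
from geo import *
c=viewer.camera("wrist");pickle.dump(c,open("w1.pkl","wb"))
f=np.ascontiguousarray(c["frame"][:,:,::-1])
cv2.imwrite("pics/w1.png",cv2.resize(f,(800,600),interpolation=cv2.INTER_CUBIC))
E
python3 go.py 520 -182 129.5 100.1
```

```text
shift [0.37 0.26 7.41] turn -0.001 | yaw 100.0 tcp [ 518.2 -186.1  203.6] F [-0.5 -0.3 -0.5] open 50.8 t 1.48 j6 -0.65
```

View pics/w1.png

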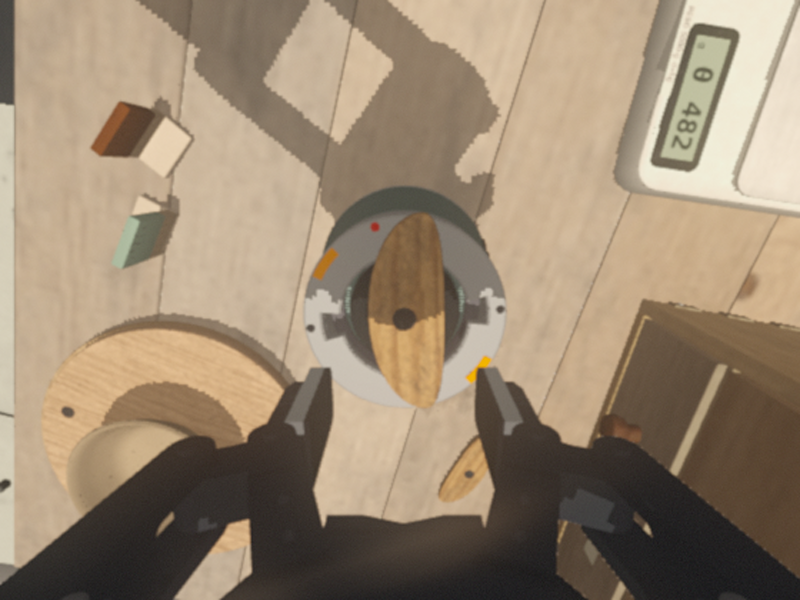

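Wrist view: the rib's ends are at (422,213) and (427,407), its sides at (369,310) and (445,310). The notch dots are at (310,328) and (501,309), and the small rib lies away at (465,470).

Run:
```python
from geo import *
c=pickle.load(open("w1.pkl","rb"))
P=lambda x,y,z:ray(c,x*.7,y*.7,z)
pr=lambda n,*a:print(n,*[np.round(v[:2],1) for v in a])
ang=lambda a,b:round(float(np.degrees(np.arctan2(*(b-a)[1::-1]))),1)
a,b=P(310,328,130),P(501,309,130);pr("dots",a,b,(a+b)/2);print(ang(a,b))
a,b=P(422,213,137),P(427,407,137);pr("rib",a,b,(a+b)/2,P(369,310,139),P(445,310,139));print(ang(a,b))
R=cv2.Rodrigues(np.array(c["rvec"],float))[0];print(-R.T@np.array(c["tvec"]))
```

```text
dots [ 470.1 -199.2] [ 568.  -170.9] [ 519.  -185.1]
16.1
rib [ 517.3 -128.8] [ 539.6 -231.1] [ 528.4 -179.9] [ 499.8 -180.6] [ 537.6 -173.9]
-77.7
[ 505.20143471 -110.51036248  346.48377799]
```

```bash
python3 -m jog '[[[0.48,0.18,3],0],[[0.48,0.18,5.5],0],[[0.48,0.18,6.8],0],[[0.48,0.18,7.4],0],[[0.48,0.18,7.4],0],[[0.48,0.18,7.4],0]]'; python3 -m jog '[[[0,0,0],0],[[0,0,0],0],[[0,0,0],0],[[0,0,0],0],[[0,0,0],0],[[0,0,0],0]]' 0.75 25;python3 go.py 519 -181 200 100
```

```text
time_s: 1.98
tcp_pos: [519.9, -181.3, 130.7]
ee_rot: [0.0, 0.643, 0.766, 0.0]
ft_force: [-0.0, -0.8, -0.5]
opening: 51.2
time_s: 2.48
tcp_pos: [521.0, -181.2, 132.0]
ee_rot: [0.002, 0.642, 0.767, 0.0]
ft_force: [-0.5, -1.0, 5.1]
opening: 37.4
shift [ 0.04 -0.17 -6.8 ] turn 0.002 | yaw 100.1 tcp [ 521.  -181.2  132. ] F [-0.5 -1.   5.1] open 37.4 t 2.48 j6 -0.65
```

```bash
python3 -m jog '[[[0,0,-2],0],[[0,0,-5],0],[[0,0,-7],0],[[0,0,-7],0]]';python3 go.py 435 55 150 5.3
```

```text
time_s: 2.82
tcp_pos: [522.2, -181.4, 205.6]
ee_rot: [0.004, 0.642, 0.767, 0.001]
ft_force: [0.7, 0.6, 1.0]
opening: 37.1
shift [24.84 -4.48  5.39] turn 1.655 | yaw 100.1 tcp [ 522.2 -181.4  205.6] F [0.7 0.6 1. ] open 37.1 t 2.82 j6 -0.65
```

```bash
python3 -m jog '[[[2,0,0],0.12],[[5,-1,0],0.25],[[8,-1,0],0.37],[[11,-2,0],0.5],[[14,-3,0],0.62],[[17,-3,0],0.75],[[20,-4,0],0.87],[[23,-4.5,0],1],[[24.8,-4.5,2],1.12],[[24.8,-4.5,4],1.25],[[24.8,-4.5,5.4],1.37],[[24.8,-4.5,5.4],1.5]]' >/dev/null
python3 -m jog '[[[0,0,0],0.1],[[0,0,0],0.155],[[0,0,0],0.155],[[0,0,0],0.155]]'
python3 go.py 435 55 100 5.3
python3 - <<'E'
from station import viewer
from geo import *
c=viewer.camera("wrist");pickle.dump(c,open("w2.pkl","wb"))
f=np.ascontiguousarray(c["frame"][:,:,::-1])
cv2.imwrite("pics/w2.png",cv2.resize(f,(800,600),interpolation=cv2.INTER_CUBIC))
E
```

```text
time_s: 4.15
tcp_pos: [431.4, 56.0, 145.0]
ee_rot: [-0.0, 0.999, 0.051, -0.001]
ft_force: [-0.0, 0.3, -0.4]
opening: 37.1
shift [0.35 0.14 4.5 ] turn 0.01 | yaw 5.9 tcp [431.4  56.  145. ] F [-0.   0.3 -0.4] open 37.1 t 4.15 j6 1.43
```

View pics/w2.png

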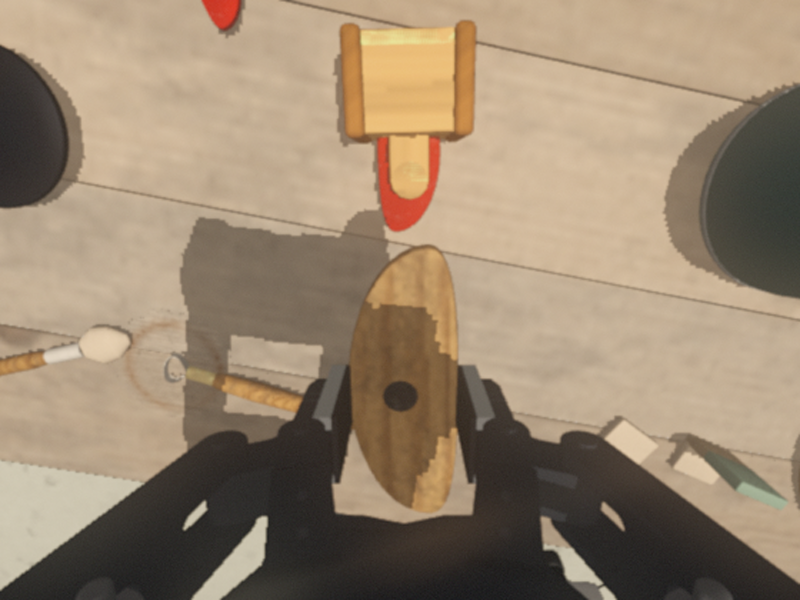

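Wrist view: the rib's ends are at (428,247) and (430,510), its sides at 351 and 458. The rack's front top corners are at (346,137) and (474,133), and the tongue tip is at (408,198).

Run:
```python
from geo import *
c=pickle.load(open("w2.pkl","rb"))
P=lambda x,y,z:ray(c,x*.7,y*.7,z)
pr=lambda n,*a:print(n,*[np.round(v[:2],1) for v in a])
ang=lambda a,b:round(float(np.degrees(np.arctan2(*(b-a)[1::-1]))),1)
R=cv2.Rodrigues(np.array(c["rvec"],float))[0];print(-R.T@np.array(c["tvec"]))
a,b=P(430,510,148),P(428,247,148);pr("rib",a,b,(a+b)/2);print(ang(a,b),np.linalg.norm(a-b))
a,b=P(351,365,148),P(458,365,148);pr("sides",a,b,(a+b)/2);print(np.linalg.norm(a-b))
a,b=P(345,138,58),P(474,133,58);pr("front",a,b,(a+b)/2);print(ang(a,b),np.linalg.norm(a-b))
a,b=P(342,25,58),P(475,22,58);pr("back",a,b,(a+b)/2)
pr("tongue",P(408,199,34),P(390,165,34),P(429,165,34)); pr("red",P(400,230,20))
```

```text
[507.24135905  63.92202003 287.92617075]
rib [378.7  40.1] [483.6  53.5] [431.2  46.8]
7.3 105.73326157236374
sides [438.9  75.7] [442.8  37.9] [440.8  56.8]
38.0144954336182
front [518.5  94.4] [527.3  30.8] [522.9  62.6]
-82.1 64.16654569306975
back [567.3  98.8] [574.8  37.6] [571.1  68.2]
tongue [490.7  59.6] [508.1  71.6] [510.3  49.9]
red [470.7  62.4]
```

```bash
python3 -m jog '[[[1.5,0.28,3],0.02],[[1.5,0.28,6],0.023],[[1.5,0.28,8.5],0.023],[[1.5,0.28,9.8],0.023],[[1.5,0.28,10],0.023],[[1.5,0.28,10],0.023],[[1.5,0.28,10],0.023]]';python3 go.py 448.5 54.9 37 4.6
```

```text
time_s: 4.78
tcp_pos: [448.0, 54.6, 46.9]
ee_rot: [0.0, 0.999, 0.039, 0.001]
ft_force: [-0.6, 0.5, -0.4]
opening: 37.4
shift [ 0.05 -0.03  0.99] turn -0.002 | yaw 4.5 tcp [448.   54.6  46.9] F [-0.6  0.5 -0.4] open 37.4 t 4.78 j6 1.45
```

```bash
python3 -m jog '[[[0,0,0.5],0],[[0,0,0.95],0],[[0,0,0.95],0],[[0,0,0.95],0]]'
python3 - <<'E'
from station import viewer
from geo import *
c=viewer.camera("wrist");pickle.dump(c,open("w3.pkl","wb"))
s=viewer.camera("scene")
f=cv2.resize(c["frame"][20:270,130:430][:,:,::-1],None,fx=2,fy=2,interpolation=cv2.INTER_CUBIC)
g=cv2.resize(s["frame"][230:355,240:340][:,:,::-1],None,fx=2,fy=4,interpolation=cv2.INTER_CUBIC)
cv2.imwrite("pics/w3.png",np.hstack([f,g]))
E
python3 go.py 508.5 60.9 37 4.6
```

```text
time_s: 5.12
tcp_pos: [447.2, 54.6, 36.5]
ee_rot: [0.0, 0.999, 0.039, 0.0]
ft_force: [0.2, -0.1, -0.1]
opening: 36.8
shift [ 6.14 -0.15 -0.03] turn -0.002 | yaw 4.5 tcp [447.4  54.6  36.7] F [-0.3 -0.1  0.5] open 36.9 t 5.22 j6 1.45
```

View pics/w3.png

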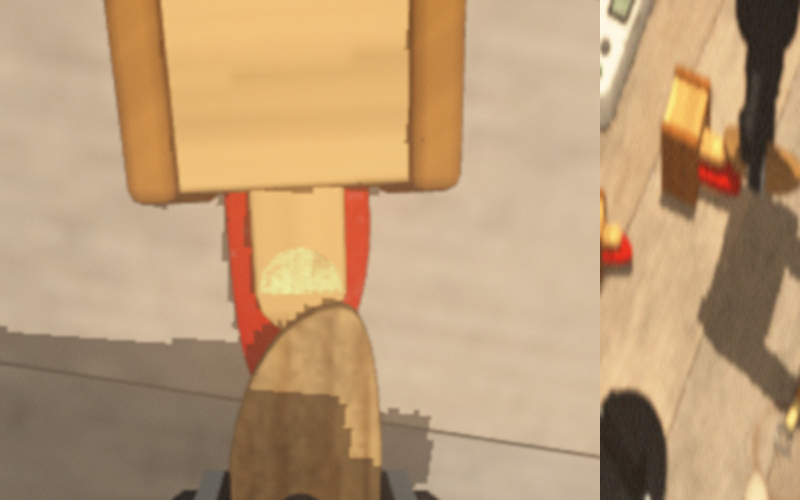

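Run:
```python
from geo import *
c=pickle.load(open("w3.pkl","rb"))
P=lambda x,y,z:ray(c,130+x/2,20+y/2,z)[:2]
o=np.array([522.9,62.4]);
for A in(4.5,5.8,7):
    e=np.array([np.cos(np.radians(A)),np.sin(np.radians(A))]);n=np.array([-e[1],e[0]])
    print(A,[(k,np.round([(p-o)@e,(p-o)@n],1).tolist()) for k,p in dict(fl=P(130,200,57),fr=P(463,187,57),tl=P(251,200,34),tr=P(344,195,34),tl2=P(256,290,34),tr2=P(345,280,34),rl=P(230,470,41),rr=P(381,470,41),rtip=P(335,305,41)).items()])
```

```text
4.5 [('fl', [-0.7, 32.2]), ('fr', [1.6, -32.2]), ('tl', [-0.9, 10.7]), ('tr', [0.2, -10.7]), ('tl2', [-21.6, 10.0]), ('tr2', [-19.2, -11.3]), ('rl', [-65.6, 17.1]), ('rr', [-65.7, -20.8]), ('rtip', [-24.0, -8.6])]
5.8 [('fl', [0.0, 32.2]), ('fr', [0.9, -32.2]), ('tl', [-0.6, 10.7]), ('tr', [-0.0, -10.7]), ('tl2', [-21.3, 10.5]), ('tr2', [-19.4, -10.9]), ('rl', [-65.2, 18.6]), ('rr', [-66.1, -19.3]), ('rtip', [-24.2, -8.1])]
7 [('fl', [0.7, 32.2]), ('fr', [0.2, -32.2]), ('tl', [-0.4, 10.7]), ('tr', [-0.3, -10.7]), ('tl2', [-21.1, 11.0]), ('tr2', [-19.7, -10.4]), ('rl', [-64.8, 20.0]), ('rr', [-66.5, -17.9]), ('rtip', [-24.4, -7.6])]
```

```bash
python3 -m jog '[[[1,-0.03,0],0],[[2,-0.06,0],0],[[3,-0.09,0],0],[[4,-0.12,0],0],[[4.5,-0.13,0],0],[[4.5,-0.13,0],0]]'; python3 -m jog '[[[0.5,-0.02,0],0],[[1,-0.03,0],0],[[1.5,-0.05,0],0],[[1.5,-0.05,0],0],[[1.5,-0.05,0],0]]'; python3 go.py 508.5 60.9 37 4.6
```

```text
time_s: 5.72
tcp_pos: [493.0, 59.4, 36.9]
ee_rot: [0.0, 0.999, 0.039, 0.001]
ft_force: [0.4, 0.1, -0.5]
opening: 36.9
time_s: 6.13
tcp_pos: [507.0, 61.1, 36.4]
ee_rot: [-0.0, 0.999, 0.039, -0.0]
ft_force: [0.4, 0.4, -0.3]
opening: 37.1
shift [ 0.14  0.03 -0.06] turn -0.002 | yaw 4.5 tcp [507.   61.1  36.4] F [ 0.4  0.4 -0.3] open 37.1 t 6.13 j6 1.47
```

No contact so far. Push on in small steps to feel the back.

```bash
python3 -m jog '[[[0.1,0,0],0],[[0.2,-0.01,0],0],[[0.25,-0.01,0],0],[[0.25,-0.01,0],0],[[0.25,-0.01,0],0]]'; python3 -m jog '[[[0.1,0,0],0],[[0.15,0,0],0],[[0.15,0,0],0],[[0.15,0,0],0]]'
```

```text
time_s: 6.55
tcp_pos: [509.3, 61.4, 36.4]
ee_rot: [-0.0, 0.999, 0.039, 0.0]
ft_force: [-0.2, 0.4, -0.2]
opening: 36.6
time_s: 6.88
tcp_pos: [510.5, 61.5, 36.3]
ee_rot: [0.0, 0.999, 0.039, -0.0]
ft_force: [-1.9, -0.3, 1.4]
opening: 37.1
```

```bash
python3 -m jog '[[[-0.05,0,0.1],0],[[-0.05,0,0.1],0],[[-0.05,0,0.1],0],[[-0.05,0,0.1],0],[[-0.05,0,0.1],0],[[-0.05,0,0.1],0]]' 0.4; python3 -m jog '[[[0,0,-1],0],[[0,0,-3],0],[[-2,0,-7],0],[[-5,0,-10],0],[[-5,0,-10],0],[[-5,0,-10],0]]'
python3 - <<'E'
from station import viewer
from geo import *
c=viewer.camera("wrist");pickle.dump(c,open("w4.pkl","wb"))
s=viewer.camera("scene")
f=cv2.resize(c["frame"][:,130:480][:,:,::-1],(500,600),interpolation=cv2.INTER_CUBIC)
g=cv2.resize(s["frame"][230:350,240:340][:,:,::-1],(300,360),interpolation=cv2.INTER_CUBIC)
g=np.vstack([g,np.zeros((240,300,3),np.uint8)])
cv2.imwrite("pics/w4.png",np.hstack([f,g]))
E
python3 go.py 506.3 306.8 120 -20.7
```

```text
time_s: 7.38
tcp_pos: [510.2, 61.5, 35.2]
ee_rot: [-0.0, 0.999, 0.039, -0.0]
ft_force: [-0.8, 0.0, -0.7]
opening: 51.0
time_s: 7.88
tcp_pos: [462.3, 57.7, 139.9]
ee_rot: [0.0, 0.999, 0.039, 0.005]
ft_force: [-0.2, -1.0, -0.1]
opening: 51.6
shift [  6.47 -24.49   1.59] turn 0.439 | yaw 4.5 tcp [460.9  57.6 135.8] F [ 0.2  0.8 -0.1] open 51.1 t 7.98 j6 1.46
```

View pics/w4.png

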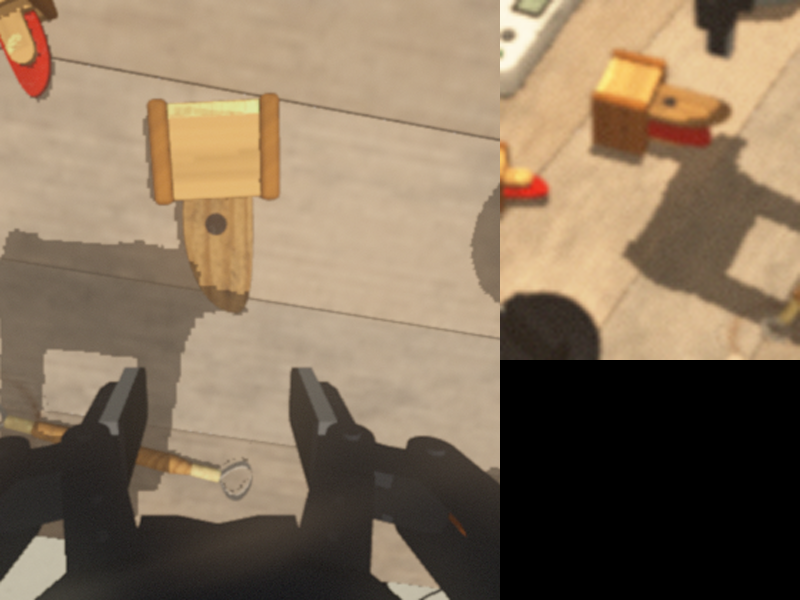

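The rib is released and home in the upper slot, over the tongue and the red rib. Next, the lid.

```bash
python3 - <<'E'
from geo import *
c=pickle.load(open("w4.pkl","rb"));o=np.array([522.9,62.4]);A=np.radians(6);e=np.array([np.cos(A),np.sin(A)]);n=np.array([-e[1],e[0]])
for x,y in((216,222),(235,312),(183,200),(254,200)):
    p=ray(c,130+x*.7,y*.7,43)[:2]-o;print(np.round([p@e,p@n],1))
E
python3 -m jog '[[[2,-4,0],0.1],[[3,-8,0],0.2],[[4,-12,0],0.3],[[5,-16,0],0.4],[[6,-20,0],0.44],[[6.5,-24,0],0.44],[[6.5,-24.5,2],0.44],[[6.5,-24.5,2],0.44],[[6.5,-24.5,2],0.44],[[6.5,-24.5,2],0.44]]' >/dev/null;  python3 go.py 506.3 306.8 29 -20.7
python3 - <<'E'
from station import viewer
from geo import *
c=viewer.camera("wrist");pickle.dump(c,open("w5.pkl","wb"))
f=cv2.resize(c["frame"][:,100:460][:,:,::-1],(720,840),interpolation=cv2.INTER_CUBIC)[200:800]
cv2.imwrite("pics/w5.png",f)
E
```

```text
[-11.9   1.3]
[-64.2  -8.4]
[ 0.4 18.8]
[ -0.6 -19.7]
shift [ 0.04 -0.1   8.48] turn -0.001 | yaw -20.8 tcp [505.8 306.1 113.8] F [-0.4 -1.4  1.1] open 51.2 t 8.82 j6 2.35
```

View pics/w5.png

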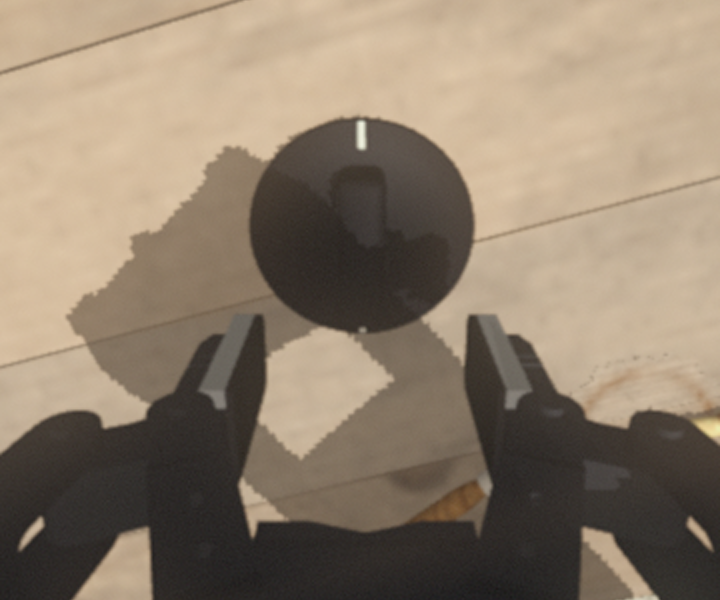

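The white lines at (362,135) and (362,329) are parallel with the tool's x, and the cover's centre is at (362,225). The rib's middle reads about 12 mm outside the mouth, so it is home.

```bash
python3 - <<'E'
from geo import *
c=pickle.load(open("w5.pkl","rb"))
P=lambda x,y,z:ray(c,100+x/2,(y+200)/2,z)[:2]
a,b=P(362,333,24),P(362,117,24);print((a+b)/2,np.linalg.norm(a-b),np.degrees(np.arctan2(*(b-a)[::-1])))
a,b=P(250,225,24),P(474,225,24);print((a+b)/2,np.linalg.norm(a-b))
E
python3 -m jog '[[[0,-0.1,3],0],[[0,-0.1,6],0],[[0,-0.1,7.5],0],[[0,-0.1,8.4],0],[[0,-0.1,8.4],0],[[0,-0.1,8.4],0]]'
```

```text
[506.60062613 306.93499024] 91.62821979057242 -20.889682702015623
[508.9953543  306.00176457] 90.35492428938915
time_s: 9.37
tcp_pos: [507.3, 307.5, 32.2]
ee_rot: [-0.0, 0.984, -0.18, 0.0]
ft_force: [0.9, 0.0, 0.6]
opening: 51.3
```

```bash
python3 -m jog '[[[0,0,0.2],0],[[0,0,0.2],0],[[0,0,0.2],0],[[0,0,0.2],0],[[0,0,0.2],0],[[0,0,0.2],0],[[0,0,0.2],0],[[0,0,0.2],0],[[0,0,0.2],0]]' 1 80; python3 go.py 506.6 306.9 170 -20.7
```

```text
time_s: 10.12
tcp_pos: [507.8, 308.4, 31.2]
ee_rot: [-0.001, 0.984, -0.18, 0.001]
ft_force: [-0.9, -0.1, 5.6]
opening: 16.4
shift [ -0.03   0.15 -13.88] turn -0.001 | yaw -20.7 tcp [507.8 308.4  31.2] F [-0.9 -0.1  5.6] open 16.4 t 10.12 j6 2.35
```

```bash
python3 -m jog '[[[0,0,-3],0],[[0,0,-7],0],[[0,0,-11],0],[[0,0,-14],0],[[0,0,-15.5],0],[[0,0,-15.5],0],[[0,0,-15.5],0]]'; python3 go.py 519.2 -185 186 15.9
```

```text
time_s: 10.7
tcp_pos: [506.6, 308.0, 184.6]
ee_rot: [-0.0, 0.984, -0.18, 0.0]
ft_force: [1.0, -0.4, -2.0]
opening: 16.2
shift [18.63 45.66 -0.17] turn -0.639 | yaw -20.7 tcp [506.6 308.  184.6] F [ 1.  -0.4 -2. ] open 16.2 t 10.7 j6 2.35
```

```bash
python3 -m jog '[[[1,3,0],-0.05],[[3,7,0],-0.1],[[4.5,11,0],-0.15],[[6,15,0],-0.2],[[7.5,19,0],-0.26],[[9,23,0],-0.32],[[10.6,26,0],-0.38],[[12,30,0],-0.44],[[13.5,33,0],-0.5],[[15,37,0],-0.56],[[16.5,40,0],-0.6],[[17.5,43,0],-0.639]]' >/dev/null; python3 -m jog '[[[0.6,1.5,0],0],[[1.1,2.6,0],0],[[1.1,2.6,0],0],[[1.1,2.6,0],0],[[1.1,2.6,0],0]]'; python3 go.py 519.2 -185 172 15.9
```

```text
time_s: 12.12
tcp_pos: [534.4, -177.2, 182.1]
ee_rot: [-0.001, 0.99, 0.138, -0.002]
ft_force: [-0.4, -0.5, -1.9]
opening: 16.6
shift [-1.68  0.34  1.02] turn 0.0 | yaw 15.9 tcp [ 534.4 -177.2  182.1] F [-0.4 -0.5 -1.9] open 16.6 t 12.12 j6 0.84
```

```bash
python3 -m jog '[[[-0.9,0.2,0],0],[[-1.68,0.34,0],0],[[-1.68,0.34,0],0],[[-1.68,0.34,0],0],[[-1.68,0.34,0],0]]'; python3 go.py 519.2 -185 172 15.9;python3 - <<'E'
from station import viewer
from geo import *
c=viewer.camera("wrist");pickle.dump(c,open("w6.pkl","wb"))
t=viewer.camera("top");pickle.dump(t,open("t6.pkl","wb"))
f=cv2.resize(c["frame"][60:360,130:430][:,:,::-1],(600,600),interpolation=cv2.INTER_CUBIC)
cv2.imwrite("pics/w6.png",f)
E
```

```text
time_s: 12.53
tcp_pos: [520.3, -186.0, 184.6]
ee_rot: [0.0, 0.99, 0.138, 0.0]
ft_force: [0.8, -0.1, -1.9]
opening: 16.3
shift [-0.08 -0.13  1.26] turn -0.0 | yaw 15.9 tcp [ 520.3 -186.   184.6] F [ 0.8 -0.1 -1.9] open 16.3 t 12.53 j6 0.82
```

View pics/w6.png

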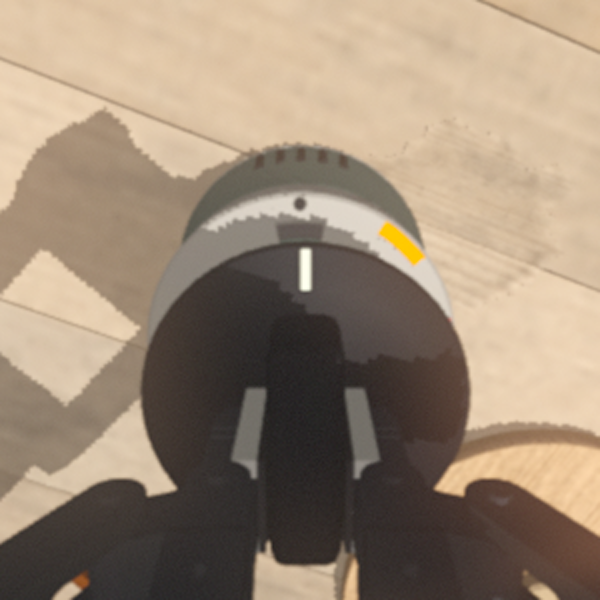

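Run:
```python
from geo import *
c=pickle.load(open("w6.pkl","rb"))
P=lambda x,y,z:ray(c,130+x/2,60+y/2,z)[:2]
A=np.radians(15.9);e=np.array([np.cos(A),np.sin(A)]);n=np.array([np.sin(A),-np.cos(A)]) # tool x,y
t=np.array([520.3,-186.])
for k,p in dict(top=P(305.5,243,177),line=P(305.5,248,177.6),line2=P(305.5,290,177.6),L=P(142,390,174),R=P(469,390,174),dot=P(300,203,130),notchL=P(277,235,130),notchR=P(326,228,130)).items():
    print(k,np.round([(p-t)@e,(p-t)@n],1),np.round(p,1))
```

```text
top [45.4  0.1] [ 564.  -173.6]
line [44.3  0.1] [ 562.9 -174. ]
line2 [33.2  0.1] [ 552.3 -177. ]
L [  3.3 -45.5] [ 511.  -141.4]
R [ 3.2 45.6] [ 535.9 -229. ]
dot [49.1 -1.6] [ 567.1 -171. ]
notchL [38.6 -9.3] [ 554.9 -166.5]
notchR [40.9  6.9] [ 561.5 -181.4]
```

```bash
python3 -m jog '[[[-0.13,-0.14,0.5],0],[[-0.13,-0.14,1.2],0],[[-0.13,-0.14,1.9],0],[[-0.13,-0.14,1.9],0],[[-0.13,-0.14,1.9],0],[[-0.13,-0.14,1.9],0]]'; python3 -m jog '[[[0,0,0.2],0],[[0,0,0.4],0],[[0,0,0.6],0],[[0,0,0.8],0],[[0,0,0.8],0],[[0,0,0.8],0]]'; python3 go.py 519.2 -185 145 15.9
```

```text
time_s: 13.13
tcp_pos: [518.7, -185.1, 165.1]
ee_rot: [-0.0, 0.99, 0.138, -0.0]
ft_force: [-0.4, 0.3, -1.9]
opening: 16.1
time_s: 13.63
tcp_pos: [518.7, -185.1, 157.1]
ee_rot: [-0.0, 0.99, 0.138, -0.0]
ft_force: [0.7, -0.5, -1.9]
opening: 15.8
shift [0.05 0.01 1.21] turn -0.0 | yaw 15.9 tcp [ 518.7 -185.1  157.1] F [ 0.7 -0.5 -1.9] open 15.8 t 13.63 j6 0.82
```

```bash
python3 -m jog '[[[0,0,0.2],0],[[0,0,0.4],0],[[0,0,0.6],0],[[0,0,0.6],0],[[0,0,0.6],0]]'; python3 -m jog '[[[0,0,0.15],0],[[0,0,0.3],0],[[0,0,0.3],0],[[0,0,0.3],0]]';  python3 -m jog '[[[0,0,0.15],0],[[0,0,0.25],0],[[0,0,0.25],0],[[0,0,0.25],0]]'
```

```text
time_s: 14.05
tcp_pos: [518.6, -185.1, 151.1]
ee_rot: [-0.0, 0.99, 0.138, -0.0]
ft_force: [0.1, 0.1, -1.3]
opening: 16.3
time_s: 14.38
tcp_pos: [519.0, -185.2, 148.8]
ee_rot: [0.0, 0.99, 0.138, 0.0]
ft_force: [-0.6, 0.7, 1.1]
opening: 16.5
time_s: 14.72
tcp_pos: [519.0, -185.3, 146.2]
ee_rot: [0.0, 0.99, 0.138, 0.0]
ft_force: [0.6, -0.4, 1.8]
opening: 16.2
```

```bash
python3 -m jog '[[[0,0,0.1],0],[[0,0,0.15],0],[[0,0,0.15],0],[[0,0,0.15],0]]'; python3 -m jog '[[[0,0,0.1],0],[[0,0,0.12],0],[[0,0,0.12],0],[[0,0,0.12],0]]'
```

```text
time_s: 15.05
tcp_pos: [519.0, -185.3, 145.2]
ee_rot: [0.0, 0.99, 0.138, 0.0]
ft_force: [-2.4, 0.7, 4.8]
opening: 16.3
time_s: 15.38
tcp_pos: [519.0, -185.3, 145.2]
ee_rot: [0.0, 0.99, 0.138, 0.0]
ft_force: [-4.8, 1.2, 10.2]
opening: 16.3
```

```bash
python3 -m jog '[[[0,0,-0.03],0.05],[[0,0,-0.03],0.1],[[0,0,-0.03],0.15],[[0,0,-0.03],0.2],[[0,0,-0.03],0.25],[[0,0,-0.03],0.3],[[0,0,-0.03],0.35],[[0,0,-0.03],0.35],[[0,0,-0.03],0.35]]' 1 110; python3 go.py 519 -185.3 145 -26.1; python3 -c "from station import bot;print(bot.get_obs()['torque'])"
```

```text
time_s: 16.13
tcp_pos: [519.8, -185.0, 145.2]
ee_rot: [-0.0, 0.999, -0.036, 0.001]
ft_force: [-1.6, 1.0, 8.5]
opening: 15.8
shift [-0.07  0.03  0.02] turn 0.383 | yaw -4.2 tcp [ 519.8 -185.   145.2] F [-1.6  1.   8.5] open 15.8 t 16.13 j6 1.17
[0.37402744 0.22208363 0.00236336]
```

```bash
python3 -m jog '[[[0,0,0],0.05],[[0,0,0],0.1],[[0,0,0],0.15],[[0,0,0],0.2],[[0,0,0],0.25],[[0,0,0],0.3],[[0,0,0],0.35],[[0,0,0],0.38],[[0,0,0],0.38],[[0,0,0],0.38]]'; python3 go.py 519 -185.3 145 -26.1
python3 - <<'E'
from station import bot,viewer
from geo import *
print(bot.get_obs()['torque'])
c=viewer.camera("wrist");pickle.dump(c,open("w7.pkl","wb"))
cv2.imwrite("pics/w7.png",cv2.resize(c["frame"][60:360,130:430][:,:,::-1],(600,600),interpolation=cv2.INTER_CUBIC))
E
```

```text
time_s: 16.97
tcp_pos: [519.7, -185.3, 145.2]
ee_rot: [0.0, 0.975, -0.224, 0.001]
ft_force: [-0.7, 1.1, 7.7]
opening: 16.0
shift [-0.06  0.03  0.02] turn 0.003 | yaw -25.9 tcp [ 519.7 -185.3  145.2] F [-0.7  1.1  7.7] open 16.0 t 16.97 j6 1.55
[0.23104775 0.30999664 0.08861729]
```

View pics/w7.png

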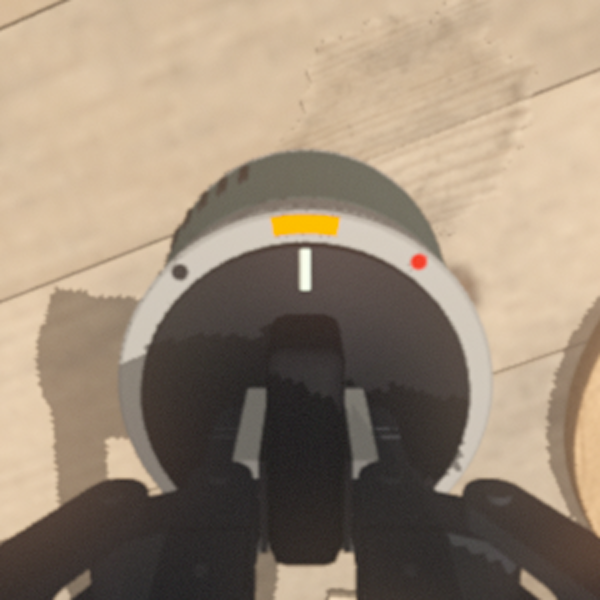

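The white line (305) sits in the middle of the amber arc (272–339), so the lid didn't slip in the grip. The collar rim is even left and right (22 px each), so the lid is centred. A last check of the stamps and rib, then I hand in.

```bash
python3 -m jog '[[[0,0,0],0],[[0,0,0],0],[[0,0,0],0],[[0,0,0],0]]'
python3 - <<'E'
from station import bot,viewer
from geo import *
d=pickle.load(open("cams.pkl","rb"))["top"]["frame"].astype(int)
t=viewer.camera("top")["frame"].astype(int)
print("stamp diff",np.abs(t-d)[165:195,190:235].max(2).max())
t6=pickle.load(open("t6.pkl","rb"))["frame"].astype(int);print("rack diff since lid lifted",np.abs(t-t6)[222:275,232:275].max())
o=bot.get_obs();print(o["tcp_pos"],o["ft_force"],o["opening"],o["time_s"])
bot.hand_in()
E
```

```text
time_s: 17.35
tcp_pos: [519.7, -185.3, 145.2]
ee_rot: [0.0, 0.975, -0.224, 0.001]
ft_force: [-0.8, 0.8, 8.3]
opening: 15.8
stamp diff 17
rack diff since lid lifted 3
[ 519.66878462 -185.3242699   145.23729954] [-0.90673262  1.47759064  8.38691091] 15.912354015964057 17.4
the job is handed in; nothing more can be done
```

The job is handed in at 17.4 s: the rib is in the rack's upper slot and the lid is held at the pulse mark. I got no verdict back.

- **Rib:** I slid it end first into the larger rack's upper slot until it touched the back with about 2 N, then let go. In the picture after release its middle was 12 to 14 mm outside the mouth, and its sides were even to within 1 mm.
- **Lid:** I set it with its pins in the notches and pressed it home. It stopped at the height I had worked out for a seated lid, with about 10 N on the wrist. I then turned it 42° clockwise.
- **Held position:** The last picture shows the white line in the middle of the amber arc and the lid centred in the collar. At hand-in it was gripped at 110 N and pressed down with about 8 N.
- **Everything else:** Between the first and last top views the pixels at the stamps differed by at most 17 of 255. I put that down to shading and did not view those pictures. The rack area had not changed since before the lid went in.

**Weaker evidence:** The switch itself can't be read, so its value of about 0.47 rad is worked out from the 42° turn. The wrist sensor showed only about 0.09 N m about the vertical, less than the 0.24 N m expected from the spring. I relied on the picture instead.

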